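Flip out the spectrometer stand's kickstand and hold the frame upright

TASK

The small spectrometer frame on the bench is leaning back on its rest with its kickstand folded up. First flip the kickstand over centre until it snaps fully down, then swing the frame up on its hub until it stands upright and hold it there, clear of both the rest and the kickstand's support, so that it cannot tip either way; finish while still holding it. Leave the vial, the jar and the well plate where they are.

Things in the scene. Friction and masses are not known exactly. Their poses are not given: they have to be found in the camera images.
- base: Fixed aluminium base plate of the stand, 240 (x) by 260 (y) mm, 8 mm thick; origin at the centre of its underside, z up. The frame's hub axis runs along base y at x = 0, 30 mm above the bench. The frame leans towards base -x (the robot's side) at the start, on a dark rod fixed 98 mm up and 44 mm to -x of the hub. The kickstand comes down on the +x side.
- frame (a joint): Hinge of the frame on the hub, rad: 0 = upright, negative = leaning to base -x, -0.44 = on the rest (start). Free, no spring. Let go, it falls back onto the rest while below about -0.18; beyond that it tips to +x until the lowered kickstand's foot lands on the plate at about +0.2 (kickstand not down: stop at +0.45). Frame about 0.8 kg; under 2 N at the bar holds it upright.
- frame_hub (a point): Point on the hub axis, middle of the frame, 30 mm above the bench. The frame carries a black instrument box, 50 x 75 x 76 mm, on its +x face.
- frame_bar (a point): Middle of the frame's top grip bar: a round steel bar along base y, 16 mm diameter, 108 mm free length between two 12 x 12 mm aluminium uprights (centred 60 mm to either side), 190 mm from the hub axis; below the bar there is a 54 mm high opening down to the next cross bar. The uprights rise 5 mm past the bar's axis.
- kickstand (a joint): Hinge of the kickstand on the frame, rad, measured from the frame: 0 = folded up, parallel to the uprights (start); it grows as the leg swings over towards base +x and down; 2.5 = fully down at its stop. Over-centre spring: with the frame on its rest, below about 1.0 it springs back to 0, beyond about 1.1 it snaps to 2.5 by itself; about 0.06 Nm (0.5 N at the foot) is needed to push it from 0.
- kickstand_pivot (a point): Pivot of the kickstand: on the frame 100 mm from the hub axis, 100 mm to the frame's base +y side (40 mm outside the upright there), axis along base y.
- kickstand_foot (a point): Centre of the kickstand's round rubber foot (18 mm diameter), 125 mm from the pivot at the end of a flat dark steel leg 16 mm wide (base y) and 8 mm thick. The foot points up when folded.
- vial: Small upright white-capped vial, 22 mm diameter, 55 mm high, origin at its underside; leave alone.
- jar: Upright amber jar with a white lid, 52 mm diameter, 65 mm high, origin at its underside; leave alone.
- wellplate: Lying 12-well plate, 85 x 127 mm, 17 mm high, origin at its underside; leave alone.

How it is judged:
By the outcome, as a careful person would: the job done as asked, in the order asked, and still so for the second after the job is handed in, while the arm keeps its last pose, push and grip.
It also fails if it takes over 46 s, if anything falls off the work surface, if the arm or the gripper's body presses on something with over 40 N, if the wrist force passes 120 N, or if a joint passes its speed limit or range.

ROBOT

A 6-joint arm with a two-finger parallel gripper is mounted at the origin on the work surface. World frame = base frame: x ahead of the robot, y to its left, z up, the work surface at z = 0. Lengths are in mm, angles in rad, forces in N, time in s.
With the tool pointing down it reaches from about 250 to 800 mm from the base axis. Payload 8.5 kg.
Tool frame: the origin (TCP) lies midway between the tips of the shut fingers; the grasp point (between the pads) lies 19 mm behind it; z points along the fingers, y is the direction in which the jaws open and shut (so a half turn about z gives the same grasp; the last joint's range is limited). The gripper opens to 85 mm and grips with 20 to 120 N. Pads are 22 mm wide; open, the fingers measure 114 mm over their backs; the gripper's body (76 mm by 85 mm) begins 54 mm behind the grasp point. The pads swing forward as they close: fully open they stand 13 mm farther back than shut.
Start: joints at [1.13, 0.238, -0.013, 1.319, 0, 1.571], TCP at [223.978, 474.777, 231.276] pointing down, gripper open.
Joint ranges: [-2.66, 2.66], [-1.03, 1.9], [-1.14, 1.46], [-1.82, 2.27], [-1.45, 1.34], [-3.14, 3.14]. Speed limits (rad/s): [2.22, 2.22, 2.79, 3.14, 3.14, 3.14].

INTERFACE

Orientations are given as a unit quaternion [x, y, z, w].
In Python, from station import ctrl, eyes gives the robot as it stands. The module is installed in compiled form; this text tells all that it offers.
- The arm moves only by the tool arm_command, never from a script. Its argument "series" is a list of rows, each a list of 3 entries, a list of its own where there are three numbers: the shift along the tool's x, y, z in mm, then the turn about the tool's z in degrees, then the finger opening in mm, from 0 to 85.4. In form: [[[dx, dy, dz], roll, fingers], ...]. A call has 1 to 8 rows; each row shifts and turns the commanded pose from where the row before left it, along the tool's axes as they then stand; what a row does not reach is not made up. A row lasts 1/8 s, in which the tool goes at most 62.5 mm and 10.7 degrees, less where a joint would pass 70% of its speed; a pose out of reach is approached as far as the arm can. A call with a gripper value outside its range is refused whole. The fingers move at their own pace and stop on an object; the grip force is fixed at half the most. Time passes only in rows, so rows that do not move let the fingers close. It gives the time, the measured TCP pose, the force and the opening at its end, in the units of the state.
- ctrl.get_obs(): the state, without advancing time (a new reading comes with each control period).
- eyes.read_camera(name): name is "scene" or "top" or "wrist"; returns the picture (400x640x3 uint8, red, green, blue); there is no depth.
- eyes.calibration(name): a dict with "mtx" (3x3 intrinsics, pixels), "extrinsics" (4x4, takes a point from world to camera coordinates); the wrist camera has in their place "mount" (4x4, takes a point from camera to tool coordinates, whose origin is the TCP and whose axes are the flange's). Camera axes: x right, y down, z forward; pixel columns grow to the right and rows downward; lengths in mm; the calibration is good to about 2 mm. A picture is of the moment at which its call begins: read the wrist's pose just before it. calibration takes no time and is no camera call.
- ctrl.job_done(): hands the job in, once; it reports no verdict.
The state is a dict: "time_s": time; "qpos": joint angles; "qd": joint speeds; "effort": joint torques, N m; "position": TCP position; "tcp_rot": TCP orientation; "contact_force": force on the tool from outside, world axes, zero at the start; "wrist_torque": the same for the moment, N m; "gripper_width": finger opening in mm.
Only numpy, scipy, OpenCV 4.12 (cv2) and the standard library are available. Lean on these libraries where they do the work, as an engineer would, in place of code of your own. Each camera call takes 0.05 s, during which the arm holds its last target.

## Working session

There is one attempt and no reset: what is moved stays moved. The work goes in short steps, Python scripts to look and compute and a tool call to move; the robot and the scene stay as the last step left them, time stands still between calls to the robot, and variables do not carry over. Pictures are saved under pics/ and viewed, and the job is handed in when it is done.

Besides the shell and the picture viewer there is one more tool, called after "Call:" as a command line: name --argument value ..., lists and objects as JSON in quotes. arm_command: Moves the arm, as the interface text tells. Its arguments: {"type":"object","properties":{"series":{"type":"array","items":{"type":"array"}}},"required":["series"]}

```bash
mkdir -p pics; cat > h.py <<'E'
import numpy as np,cv2
from station import ctrl,eyes
def shot(n,f):
    im=eyes.read_camera(n); cv2.imwrite('pics/'+f,cv2.cvtColor(im,cv2.COLOR_RGB2BGR)); return im
def ray(n,u,v):
    c=eyes.calibration(n);K=np.array(c['mtx']);E=np.array(c['extrinsics'])
    d=np.linalg.inv(K)@[u,v,1];R=E[:3,:3];o=-R.T@E[:3,3];return o,R.T@d
def onz(n,u,v,z):
    o,d=ray(n,u,v);return o+d*(z-o[2])/d[2]
def tri(a,b):
    o1,d1=ray(*a);o2,d2=ray(*b)
    s=np.linalg.lstsq(np.c_[d1,-d2],o2-o1,rcond=None)[0]
    p=o1+d1*s[0];q=o2+d2*s[1];return (p+q)/2,np.linalg.norm(p-q)
def proj(n,P):
    c=eyes.calibration(n);K=np.array(c['mtx']);E=np.array(c['extrinsics'])
    p=K@(E[:3,:3]@np.array(P)+E[:3,3]);return p[:2]/p[2]
E
python3 - <<'E'
from h import *
np.set_printoptions(precision=3,suppress=True)
for n in('scene','top'):
    shot(n,n+'0.png');c=eyes.calibration(n);E=np.array(c['extrinsics']);print(n,np.array(c['mtx']),-E[:3,:3].T@E[:3,3],E[2,:3])
print(ctrl.get_obs());print(eyes.calibration('wrist'))
E
```

```text
scene [[520.794   0.    326.886]
 [  0.    520.794 192.236]
 [  0.      0.      1.   ]] [1150.313  773.767  763.747] [-0.432 -0.704 -0.564]
top [[459.396   0.    319.117]
 [  0.    459.396 199.184]
 [  0.      0.      1.   ]] [ 429.291   23.082 1261.322] [ 0.199 -0.002 -0.98 ]
{'time_s': 0.1, 'qpos': array([ 1.13 ,  0.239, -0.014,  1.319,  0.   ,  1.571]), 'qd': array([ 0.   , -0.003,  0.002,  0.001, -0.002,  0.001]), 'effort': array([ -0.   , -53.972,  34.7  ,   0.013,  -0.   ,   0.   ]), 'position': array([223.852, 474.499, 230.767]), 'tcp_rot': array([ 0.219,  0.976, -0.001, -0.   ]), 'contact_force': array([ 0.021,  0.627, -0.457]), 'wrist_torque': array([-0.019, -0.014,  0.019]), 'gripper_width': 85.45334367440525}
{'mtx': array([[321.25,   0.  , 317.85],
       [  0.  , 321.25, 195.98],
       [  0.  ,   0.  ,   1.  ]]), 'mount': array([[   0.   ,   -0.965,   -0.264,   68.306],
       [   1.   ,   -0.   ,    0.001,   -0.414],
       [  -0.001,   -0.264,    0.965, -142.329],
       [   0.   ,    0.   ,    0.   ,    1.   ]])}
```

```bash
ls pics
```

```text
scene0.png
top0.png
```

View pics/scene0.png

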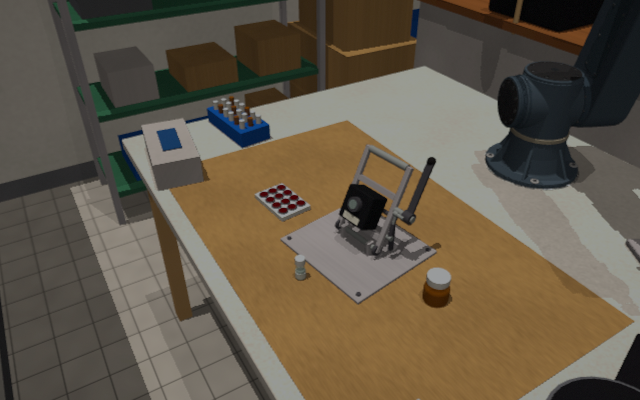

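View pics/top0.png

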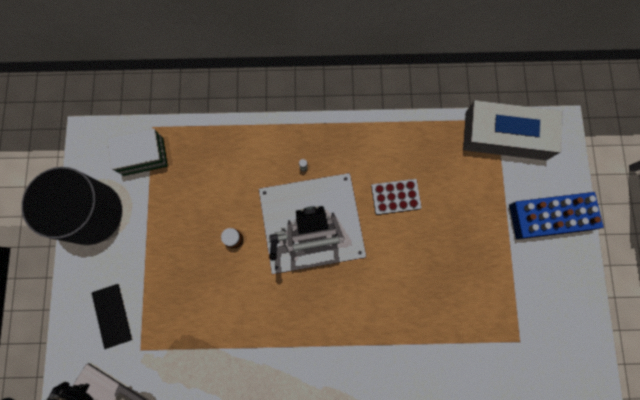

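The scene view shows the frame leaning toward the robot at about (375,200), with the folded leg's foot at about (431,161). The top view shows the plate at about (312,223), the jar at (231,238), the vial at (303,164) and the well plate at (397,197). I'll zoom in for measurements.

```bash
python3 - <<'E'
import cv2
a=cv2.imread('pics/top0.png')[150:290,210:430];cv2.imwrite('pics/t0z.png',cv2.resize(a,None,fx=3.6,fy=3.6,interpolation=cv2.INTER_CUBIC))
a=cv2.imread('pics/scene0.png')[130:310,260:470];cv2.imwrite('pics/s0z.png',cv2.resize(a,None,fx=3.3,fy=3.3,interpolation=cv2.INTER_CUBIC))
E
```

```text
(no output)
```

View pics/t0z.png

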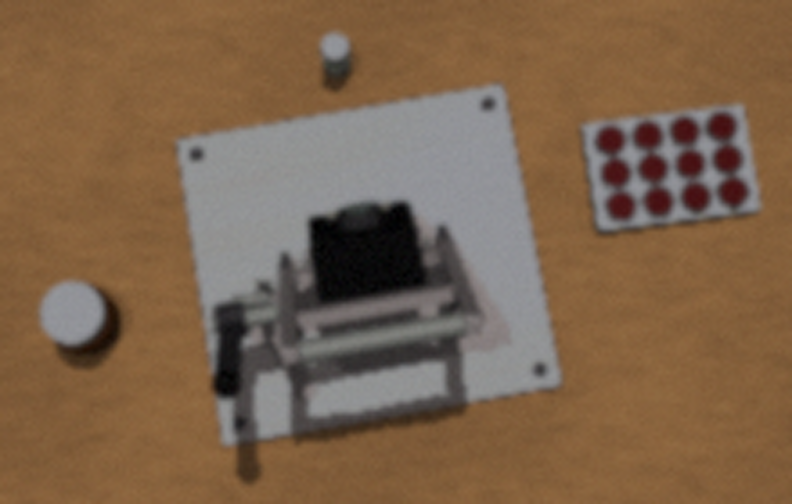

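View pics/s0z.png

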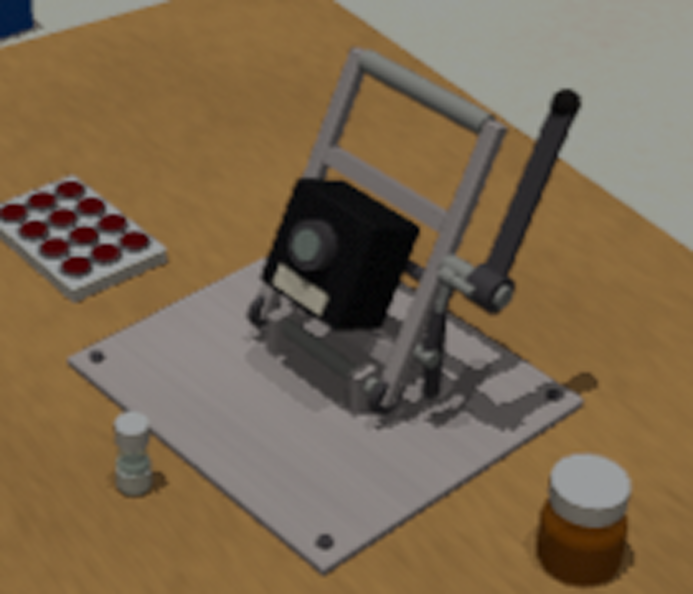

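Plate corners in the top crop are at (178,140), (502,86), (560,383) and (224,443). In the scene crop they are at (68,362), (325,572) and (582,403). The foot is at (566,101) in the scene and about (228,385) in the top crop.

```bash
cat > m.py <<'E'
from h import *
np.set_printoptions(precision=1,suppress=True)
T=lambda u,v:('top',210+u/3.6,150+v/3.6)
S=lambda u,v:('scene',260+u/3.3,130+v/3.3)
C=np.array([onz(*T(*p),8) for p in[(178,140),(502,86),(560,383),(224,443)]]);print(C)
D=np.array([onz(*S(*p),8) for p in[(325,572),(68,362),(582,403)]]);print(D)
c=C.mean(0);c2=(D[1]+D[2])/2
# y dir: right->left
yd=(C[0]-C[1]+C[3]-C[2]);xd=C[0]-C[3]+C[1]-C[2]
print(c,c2,np.degrees(np.arctan2(-yd[0],yd[1])),np.degrees(np.arctan2(xd[1],xd[0])),np.linalg.norm(yd)/2,np.linalg.norm(xd)/2)
print('foot',tri(S(566,101),T(227,385)))
print('bar L',tri(S(492,123),T(300,352)),'bar R',tri(S(366,58),T(470,322)))
print('jar',onz(*T(75,315),65),'vial',onz(*T(335,43),55))
E
cat >> h.py <<'E'
# base model
def base():
    import json;b=json.load(open('base.json'));return np.array(b['o']),b['th']
def B2W(p):
    o,th=base();c,s=np.cos(th),np.sin(th);return o+np.array([[c,-s,0],[s,c,0],[0,0,1]])@np.array(p,float)
def foot(f,k): # frame angle f, kick k ; tilt about y, +x when positive
    return np.array([100*np.sin(f)+125*np.sin(f+k),100,30+100*np.cos(f)+125*np.cos(f+k)])
E
python3 m.py
```

```text
[[ 716.3  186.8    8. ]
 [ 753.8  -66.4    8. ]
 [ 521.9 -101.9    8. ]
 [ 482.8  151.5    8. ]]
[[720.3 193.    8. ]
 [761.1 -60.1   8. ]
 [487.6 156.1   8. ]]
[618.7  42.5   8. ] [624.4  48.    8. ] 8.599438341998907 8.659043056806015 256.1800295461518 235.38959059061946
foot (array([509. , 126.1, 233.6]), np.float64(1.0721047310210068))
bar L (array([530. ,  83.7, 202.8]), np.float64(2.441660635961615)) bar R (array([547.3, -26. , 201.1]), np.float64(1.4950359951059773))
jar [574.6 253.7  65. ] vial [778.1  62.1  55. ]
```

Call:
arm_command --series '[[[0,0,0],9.35,0],[[0,0,0],9.35,0],[[0,0,0],9.35,0],[[0,0,0],9.35,0],[[0,0,0],9.35,0],[[0,0,0],9.35,0],[[0,0,0],0,0]]'

```text
time_s: 0.98
position: [223.9, 474.6, 231.0]
tcp_rot: [0.651, 0.759, -0.0, 0.0]
contact_force: [-0.5, -0.2, -0.3]
gripper_width: 0.0
```

```bash
echo '{"o":[619.5,42.5,0],"th":0.1506}' > base.json
cat >> h.py <<'E'
def where():
    from scipy.spatial.transform import Rotation as Ro
    s=ctrl.get_obs();o,th=base();R=Ro.from_quat(s['tcp_rot']).as_matrix();c,q=np.cos(th),np.sin(th)
    p=np.array(s['position'])-o;pb=np.array([c*p[0]+q*p[1],-q*p[0]+c*p[1],p[2]])
    y=R[:,1];print('t',s['time_s'],'base xyz',pb.round(1),'yaw err deg',np.degrees(np.arctan2(y[1],y[0])-th).round(2),'tz',R[:,2].round(3),'F',s['contact_force'].round(2),'w',round(s['gripper_width'],1),'q',np.round(s['qpos'],2))
    return pb
E
python3 -c "
from h import *
where()"
```

```text
t 0.975 base xyz [-326.3  486.6  231. ] yaw err deg 0.08 tz [-0.    -0.001 -1.   ] F [-0.47 -0.17 -0.31] w 0.0 q [ 1.13  0.24 -0.01  1.32 -0.    2.55]
```

Call:
arm_command --series '[[[-40,18,0],0,0],[[-50,22,0],0,0],[[-50,23,0],0,0],[[-50,23,0],0,0],[[-50,23,0],0,0],[[-50,23,0],0,0],[[-50,23,0],0,0],[[-46,21,0],0,0]]'

```text
time_s: 1.98
position: [456.8, 117.8, 231.3]
tcp_rot: [0.65, 0.76, 0.0, 0.0]
contact_force: [1.0, 0.7, -0.9]
gripper_width: -0.3
```

Call:
arm_command --series '[[[0,0,13],0,0],[[0,0,13],0,0],[[0,0,0],0,0]]'

```text
time_s: 2.35
position: [454.6, 120.2, 204.1]
tcp_rot: [0.651, 0.759, -0.001, -0.001]
contact_force: [-0.1, -0.3, 1.2]
gripper_width: -0.6
```

```bash
python3 - <<'E'
from h import *
where()
for n in('scene','top'):
    im=shot(n,n+'1.png')
a=cv2.imread('pics/top1.png')[150:290,210:430];b=cv2.imread('pics/scene1.png')[130:310,260:470]
cv2.imwrite('pics/z1.png',np.hstack([cv2.resize(a,(396,300)),cv2.resize(b,(350,300))]))
E
```

```text
t 2.35 base xyz [-151.3  101.6  204.1] yaw err deg 0.17 tz [-0.003 -0.001 -1.   ] F [-0.12 -0.26  1.17] w -0.6 q [ 0.26  0.16 -0.19  1.23  0.    1.68]
```

View pics/z1.png

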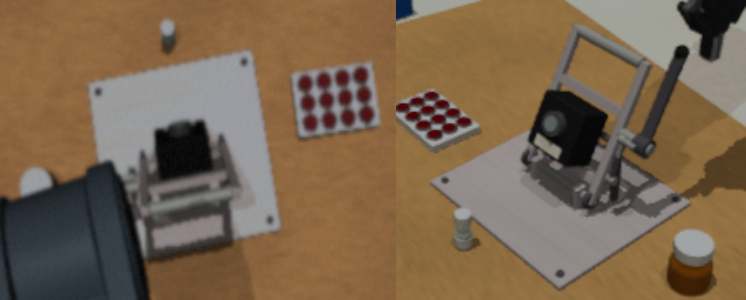

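Call:
arm_command --series '[[[-2,12,0],0,0],[[0,12,0],0,0],[[0,8,0],0,0],[[0,8,0],0,0],[[0,8,0],0,0],[[0,8,0],0,0],[[0,8,0],0,0],[[0,8,0],0,0]]'

```text
time_s: 3.45
position: [531.1, 129.4, 211.6]
tcp_rot: [0.652, 0.758, 0.005, 0.003]
contact_force: [-6.2, -1.7, 46.0]
gripper_width: -0.0
```

```bash
python3 - <<'E'
from h import *
where()
for n in('scene',):
    im=shot(n,n+'2.png')
b=cv2.imread('pics/scene2.png')[100:310,260:500]
cv2.imwrite('pics/z2.png',cv2.resize(b,None,fx=2.5,fy=2.5))
E
```

```text
t 3.45 base xyz [-74.3  99.1 211.6] yaw err deg 0.02 tz [ 0.012  0.003 -1.   ] F [-6.19 -1.7  46.  ] w -0.0 q [ 0.24  0.27 -0.02  1.27  0.    1.66]
```

View pics/z2.png

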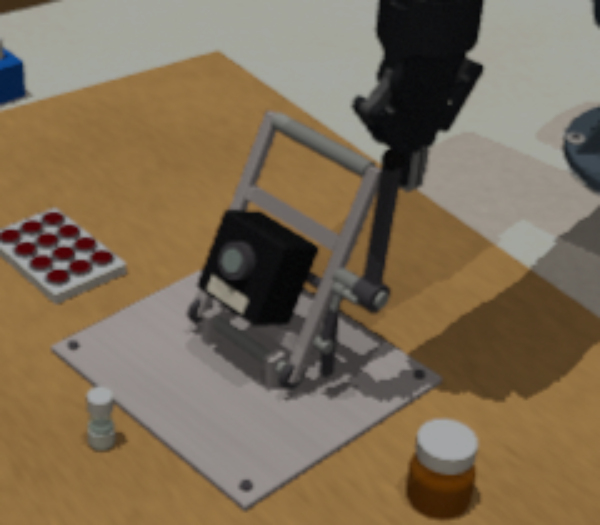

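The leg is turning, but the vertical force is 46 N because the foot is caught under the finger linkage. I'll raise the tool straight away so that only the fingertips touch the foot.

Call:
arm_command --series '[[[0,0,-12],0,0],[[0,0,-12],0,0],[[0,0,-8],0,0],[[0,0,0],0,0]]'

```text
time_s: 4.0
position: [527.7, 128.5, 237.6]
tcp_rot: [0.652, 0.758, 0.0, 0.0]
contact_force: [-1.1, -0.5, 0.9]
gripper_width: 0.2
```

```bash
python3 - <<'E'
from h import *
where()
for n in('scene',):
    im=shot(n,n+'3.png')
b=cv2.imread('pics/scene3.png')[100:310,260:500]
cv2.imwrite('pics/z3.png',cv2.resize(b,None,fx=2.5,fy=2.5))
E
```

```text
t 4.0 base xyz [-77.9  98.8 237.6] yaw err deg 0.02 tz [ 0. -0. -1.] F [-1.1  -0.54  0.89] w 0.2 q [ 0.24  0.27  0.04  1.35 -0.    1.66]
```

View pics/z3.png

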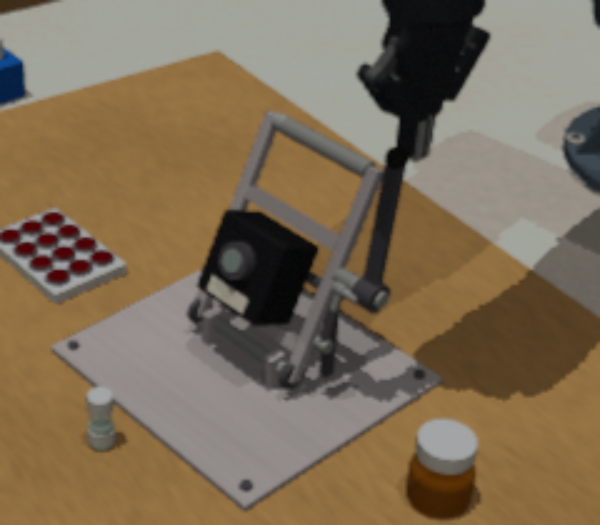

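The force is back to about 1 N, with the foot resting on the fingertips at (397,155) and the frame still on its rest. I'll keep pushing and follow the foot's arc.

Call:
arm_command --series '[[[0,8,0],0,0],[[0,8,0],0,0],[[0,8,0],0,0],[[0,8,1],0,0],[[0,8,1],0,0],[[0,8,2],0,0],[[0,8,3],0,0]]'

```text
time_s: 4.92
position: [583.4, 136.9, 230.1]
tcp_rot: [0.652, 0.758, -0.0, 0.0]
contact_force: [-2.0, 0.4, 0.6]
gripper_width: 0.1
```

```bash
python3 - <<'E'
from h import *
where()
for n in('scene',):
    im=shot(n,n+'4.png')
b=cv2.imread('pics/scene4.png')[100:310,260:500]
cv2.imwrite('pics/z4.png',cv2.resize(b,None,fx=2.5,fy=2.5))
E
```

```text
t 4.925 base xyz [-21.5  98.8 230.1] yaw err deg 0.02 tz [-0. -0. -1.] F [-1.96  0.36  0.55] w 0.1 q [ 0.23  0.37  0.17  1.37 -0.    1.65]
```

View pics/z4.png

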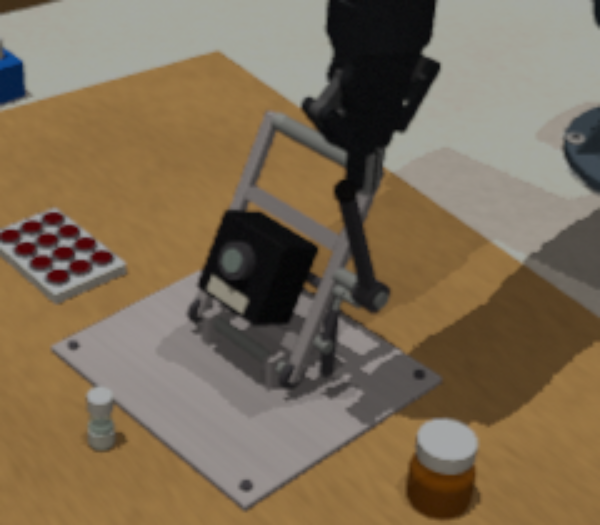

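Call:
arm_command --series '[[[0,8,4],0,0],[[0,8,4],0,0],[[0,8,5],0,0],[[0,8,6],0,0],[[0,8,7],0,0],[[0,8,8],0,0],[[0,4,2],0,0],[[0,0,0],0,0]]'

```text
time_s: 5.98
position: [634.4, 144.7, 194.0]
tcp_rot: [0.652, 0.758, -0.0, -0.0]
contact_force: [0.9, 0.2, -0.2]
gripper_width: -0.3
```

```bash
python3 - <<'E'
from h import *
where()
for n in('scene',):
    im=shot(n,n+'5.png')
b=cv2.imread('pics/scene5.png')[100:310,260:500]
cv2.imwrite('pics/z5.png',cv2.resize(b,None,fx=2.5,fy=2.5))
E
```

```text
t 5.975 base xyz [ 30.   98.8 194. ] yaw err deg 0.01 tz [-0.001 -0.    -1.   ] F [ 0.94  0.17 -0.18] w -0.3 q [ 0.22  0.47  0.24  1.34 -0.    1.64]
```

View pics/z5.png

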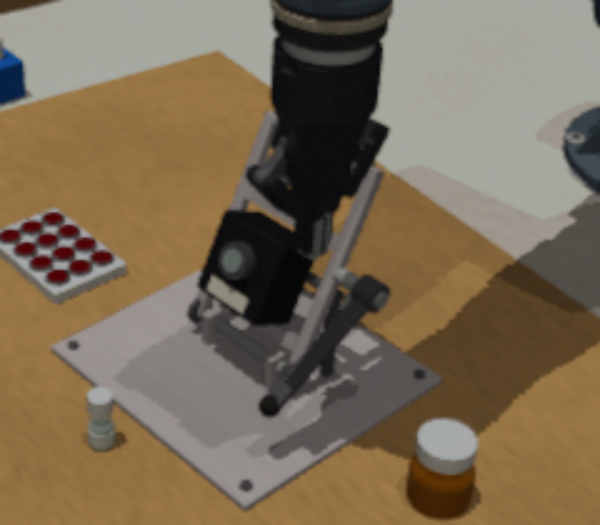

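The kickstand is down, with its foot at crop (269,405), and the frame is still on the rest. Next I'll go up and over to the grip bar while opening the fingers, and check the leg angle.

Call:
arm_command --series '[[[0,0,-30],0,0],[[0,0,-36],0,0],[[0,0,-30],0,50],[[-25,-28,0],0,50],[[-25,-28,0],0,50],[[-25,-28,0],0,50],[[-24,-27,0],0,50],[[0,0,0],0,50]]'

```text
time_s: 7.02
position: [538.0, 28.7, 291.6]
tcp_rot: [0.653, 0.758, 0.0, 0.001]
contact_force: [-0.1, 0.8, 0.0]
gripper_width: 49.8
```

```bash
python3 - <<'E'
from h import *
where()
im=shot('scene','scene6.png');w=shot('wrist','wrist6.png')
for k in(2.3,2.4,2.5):print(k,proj('scene',B2W(foot(-.44,k))))
b=cv2.imread('pics/scene6.png')[100:310,260:500]
cv2.imwrite('pics/z6.png',np.hstack([cv2.resize(b,(343,300)),cv2.resize(cv2.imread('pics/wrist6.png'),(456,300))]))
E
```

```text
t 7.025 base xyz [-82.6  -1.4 291.6] yaw err deg -0.1 tz [ 0.001 -0.    -1.   ] F [-0.08  0.81  0.04] w 49.8 q [ 0.05  0.25  0.15  1.47 -0.    1.48]
2.3 [365.01652278 255.13139927]
2.4 [366.28003015 258.74247918]
2.5 [367.95144034 261.86363446]
```

View pics/z6.png

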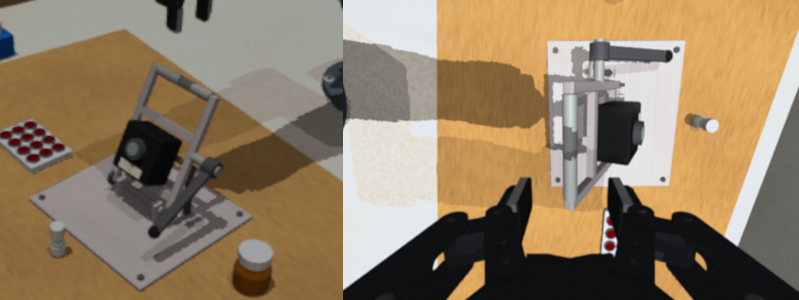

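The leg foot matches the prediction for 2.5 rad: (367.6,262) seen against (368,261.9) predicted. In the wrist view the bar at column ~570 sits midway between the fingers at 520 and 620, so I'll descend.

Call:
arm_command --series '[[[0,0,25],0,50],[[0,0,30],0,50],[[0,0,25],0,50],[[0,0,16],0,50],[[0,0,12],0,50],[[0,0,0],0,50]]'

```text
time_s: 7.88
position: [539.3, 30.6, 181.6]
tcp_rot: [0.652, 0.759, -0.0, -0.0]
contact_force: [0.6, 0.5, 0.0]
gripper_width: 50.2
```

```bash
python3 - <<'E'
from h import *
where()
im=shot('scene','scene7.png');w=shot('wrist','wrist7.png')
b=cv2.imread('pics/scene7.png')[100:280,290:470]
cv2.imwrite('pics/z7.png',np.hstack([cv2.resize(b,(400,400)),cv2.resize(cv2.imread('pics/wrist7.png')[:,120:520],(400,400))]))
E
```

```text
t 7.875 base xyz [-81.    0.2 181.6] yaw err deg 0.05 tz [-0.001 -0.    -1.   ] F [0.63 0.47 0.  ] w 50.2 q [ 0.06  0.29 -0.08  1.21 -0.    1.48]
```

View pics/z7.png

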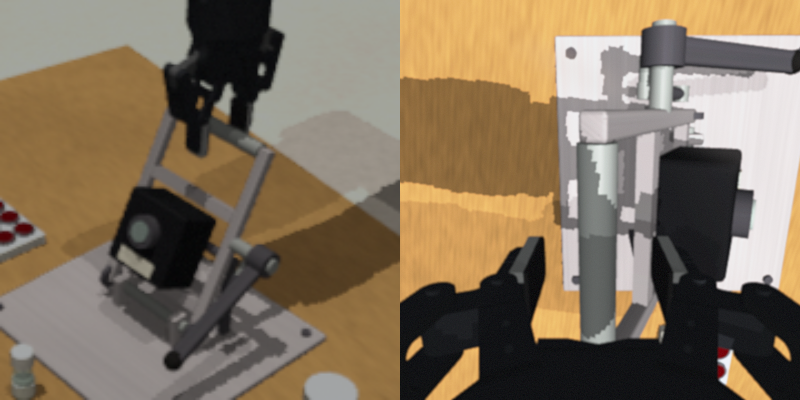

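The bar runs midway between the open fingers, at column ~597 of the right half. Closing now.

Call:
arm_command --series '[[[0,0,0],0,0],[[0,0,0],0,0],[[0,0,0],0,0],[[0,0,0],0,0],[[0,0,0],0,0],[[0,0,0],0,0]]'

```text
time_s: 8.72
position: [539.4, 30.1, 182.9]
tcp_rot: [0.652, 0.758, 0.0, 0.0]
contact_force: [-3.3, -0.5, 6.2]
gripper_width: 14.0
```

```bash
python3 - <<'E'
from h import *
where()
f=np.linspace(-.44,0,13);x=190*np.sin(f);z=190*np.cos(f)
print(np.c_[np.diff(x),-np.diff(z)].round(1).tolist())
E
```

```text
t 8.725 base xyz [-81.   -0.2 182.9] yaw err deg 0.01 tz [ 0.001 -0.    -1.   ] F [-3.28 -0.49  6.22] w 14.0 q [ 0.06  0.28 -0.08  1.21 -0.    1.48]
[[6.4, -2.9], [6.5, -2.6], [6.5, -2.4], [6.6, -2.1], [6.7, -1.9], [6.8, -1.6], [6.8, -1.4], [6.9, -1.1], [6.9, -0.9], [6.9, -0.6], [7.0, -0.4], [7.0, -0.1]]
```

Call:
arm_command --series '[[[0,6.4,-2.9],0,0],[[0,6.5,-2.6],0,0],[[0,6.5,-2.4],0,0],[[0,6.6,-2.1],0,0],[[0,6.7,-1.9],0,0],[[0,6.8,-1.6],0,0]]'

```text
time_s: 9.48
position: [578.7, 36.2, 195.9]
tcp_rot: [0.652, 0.758, -0.0, -0.0]
contact_force: [-3.1, 0.5, 5.0]
gripper_width: 14.1
```

Call:
arm_command --series '[[[0,6.8,-1.4],0,0],[[0,6.9,-1.1],0,0],[[0,6.9,-0.9],0,0],[[0,6.9,-0.6],0,0],[[0,7,-0.4],0,0],[[0,7,-0.1],0,0],[[0,0,0],0,0],[[0,0,0],0,0]]'

```text
time_s: 10.48
position: [620.1, 42.5, 200.4]
tcp_rot: [0.652, 0.758, 0.0, 0.0]
contact_force: [0.9, 2.9, 0.6]
gripper_width: 14.1
```

```bash
python3 - <<'E'
from h import *
where()
im=shot('scene','scene8.png');w=shot('top','top8.png')
for f in(-.1,0,.1):print(f,proj('scene',B2W(foot(f,2.5))), [proj('scene',B2W([195*np.sin(f),y,30+195*np.cos(f)])).round(1) for y in(60,-60)])
b=cv2.imread('pics/scene8.png')[100:280,290:470]
cv2.imwrite('pics/z8.png',cv2.resize(b,None,fx=3.3,fy=3.3,interpolation=cv2.INTER_CUBIC))
E
```

```text
t 10.475 base xyz [ 6.000e-01 -1.000e-01  2.004e+02] yaw err deg 0.02 tz [ 0.001  0.    -1.   ] F [0.87 2.92 0.56] w 14.1 q [0.07 0.42 0.17 1.32 0.   1.49]
-0.1 [364.98030881 272.37487607] [array([389.9, 169.9]), array([348.8, 146.8])]
0 [364.69004831 275.17728623] [array([382.9, 172.9]), array([341.9, 149.3])]
0.1 [364.66907244 277.79273708] [array([375.7, 176.8]), array([334.8, 152.7])]
```

View pics/z8.png

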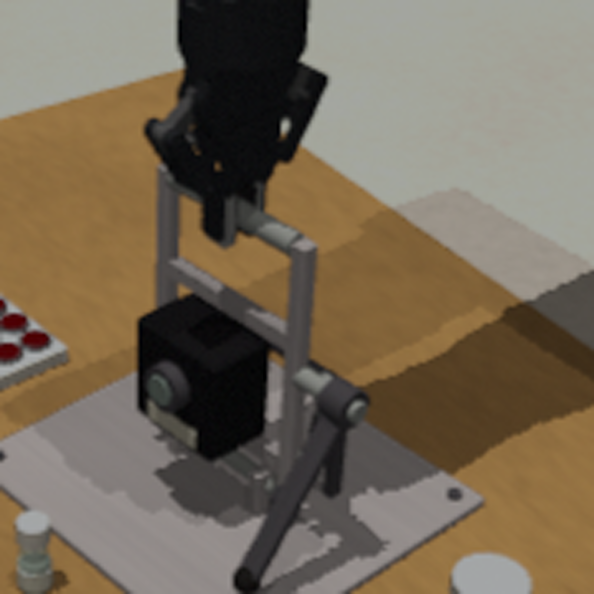

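The upright top is at pixel (381,174), against (383,173) predicted for 0 rad. The foot is at (364,275), which matches f = 0 with about 13 mm clear of the plate. The vial, jar and well plate are at their original pixels. I'll do one short hold check and then hand in.

Call:
arm_command --series '[[[0,0,0],0,0],[[0,0,0],0,0],[[0,0,0],0,0],[[0,0,0],0,0]]'

```text
time_s: 11.08
position: [619.5, 42.4, 200.3]
tcp_rot: [0.652, 0.758, 0.0, -0.0]
contact_force: [-0.3, 3.8, 0.9]
gripper_width: 14.2
```

```bash
python3 - <<'E'
from h import *
where()
print(ctrl.job_done())
E
```

```text
t 11.075 base xyz [-0.000e+00 -1.000e-01  2.003e+02] yaw err deg 0.02 tz [ 0.  0. -1.] F [-0.33  3.8   0.86] w 14.2 q [0.07 0.41 0.17 1.32 0.   1.49]
the job is handed in; nothing more can be done
None
```

The kickstand is snapped fully down and the frame is standing upright, with the gripper still closed on its top bar. I handed the job in at about 11 s, and no verdict was reported.

- **Kickstand:** I pushed it over centre with the closed fingertips. In the camera image its foot sat within about half a pixel of where it should be at 2.5 rad.
- **Frame:** I gripped the bar and swung it up along its arc. The images put it upright to within about 0.02 rad. By the geometry, the foot is about 13 mm clear of the plate, and the frame is well off the rest. The last hold check was steady, with under 4 N on the wrist.
- **Other items:** the vial, jar and well plate still sat within about 2 pixels of their starting positions when I compared the images.

**Force spike:** early in the kickstand push, the foot caught under the finger linkage. The wrist then read about 46 N vertically and the tool was lifted about 7 mm. I raised the tool straight away and the force dropped to about 1 N. This is under the 120 N wrist limit. If that contact counted as the gripper's body rather than the fingers, it may have passed the 40 N limit, and I could not tell which.

**Grip reading:** the fingers reported an opening of 14 mm on the 16 mm bar. I took that to be give in the pads.

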